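Unhook the clay cutter from its barbed hanger

TASK

Take the round clay cutter off the barbed hook of its stand: raise it, tilt it and back it over the barbed tip, gently, without forcing the hook. Then stand it upright near the middle of the green bat, setting it down rather than dropping it, let go, and leave the jar, the pot of tools and the wooden rib where they are.

Things in the scene. Friction and masses are not known exactly. Their poses are not given: they have to be found in the camera images.
- cutter: Round steel clay cutter, 260 g give or take 35 %, hanging upright by its eye on the hook. Origin: centre of its flat underside, z up its axis. Heights: closed disc 62 mm wide, 0 to 30 mm; stem 14 mm wide to 42; eye 42 to 76; wooden grip 76 to 132 mm.
- cutter_eye (a point): Middle of the eye's window, 58 mm above the cutter's underside. The eye is a dark rectangular frame, 8 mm thick along the cutter's x, 56 mm wide along y; its window, open along x, is 20 mm high (48 to 68 mm) and 42 mm wide. Hanging, the window's upper edge rests on the rod, so this point is 6 mm under the rod's axis.
- cutter_grip (a point): Where to grip, 116 mm above the cutter's underside, in the square-edged wooden grip: 18 mm along the cutter's x, 26 mm along y. Gripped this high, across the 18 mm, the fingers stay clear of the hook's tip and the grasp holds when tilted.
- stand: Fixed hook stand. Origin: underside of its base on the axis of the 16 mm steel post, z up; x = level direction in which the hook points, away from the robot within 0.5 rad. Base 130 x 110 x 16 mm, 85 mm behind to 45 mm ahead of the post; grey clamp head 28 x 26 x 30 mm, centred 160 mm up. The cutter hangs 45 to 58 mm ahead of the post.
- rod (a point): On the post axis, 160 mm up, where the rod's axis crosses it. From here an 8 mm steel rod runs level along the stand's x to a bend, then rises at 40 degrees, still along x, for 24 mm to its tip. The clamp sets its reach anew each time, unmeasured: the bend is 80 to 130 mm out. It gives at its end 0.4 to 0.9 mm/N up or down, 0.25 mm/N along x, and bends for good above 12 N.
- clamp (a point): Top middle of the clamp head, 175 mm up. About the barb (its place is not measured): red, 6 mm thick, on the tip's upper side, leaning back to the post. Square to the rise, rod and barb span 4 mm below to 12 mm above its axis. The upright eye cannot pass; tilted about 40 degrees, top towards the post, so the window faces along the rise, it passes with 2 mm spare above and below.
- bat: Fixed round green bat (disc), 180 mm in diameter, 12 mm thick. Origin: centre of its underside, z up. A white dot marks its middle.
- jar: Closed amber glass jar, 68 mm in diameter, 85 mm high. Origin: centre of underside. Bystander.
- pot: White pot of brushes and tools, 84 mm in diameter, 90 mm high, tools up to 175 mm. Origin: centre of underside. Bystander.
- rib: Flat wooden rib, 50 x 110 x 8 mm, lying on the table. Origin: centre of underside. Bystander.
Things that resemble listed ones, but are neither listed nor needed, are in the scene too. Leave any yellow look-alike of the cutter alone.

How it is judged:
On the way:
1. the cutter is held in the fingers, clear of the hook and away from the stand (contact force between the fingers and cutter above 1 N and contact force between cutter and stand below 0.1 N and horizontal distance between cutter and stand above 0.22 m and height (world z) of cutter above 0.02 m), for 0.2 s.
At the end, for the whole second after the job is handed in: The cutter stands upright (within 0.08 rad) at rest on the bat, its axis within 40 mm of the bat's middle, its underside on the bat's top (within 4 mm), and is released (horizontal distance between cutter and bat below 0.04 m and z of cutter in the frame of bat between 0.008 and 0.016 m and angle between cutter's own z axis and vertical below 0.08 rad and linear speed of cutter below 0.02 m/s and contact force between the fingers and cutter below 0.1 N); the robot touches nothing.
It fails at once if the hook stand, rod or barb is loaded with more than 12 N (contact force between anything else and stand above 12 N).
It fails at once if the cutter is dropped: it falls free faster than 0.5 m/s (about 13 mm of fall) (linear speed of cutter above 0.5 m/s and contact force between the fingers and cutter below 0.05 N).
It fails at once if the jar, the pot or the rib is moved more than 20 mm (distance of any of jar, pot, rib from where it was at the start of the episode above 0.02 m).
It also fails if it takes over 64 s, if anything falls off the work surface, if the arm or the gripper's body presses on something with over 40 N, if the wrist force passes 120 N, or if a joint passes its speed limit or range.

ROBOT

A 6-joint arm with a two-finger parallel gripper is mounted at the origin on the work surface. World frame = base frame: x ahead of the robot, y to its left, z up, the work surface at z = 0. Lengths are in m, angles in rad, forces in N, time in s.
With the tool pointing down it reaches from about 0.3 to 0.75 m from the base axis. Payload 8.5 kg.
Tool frame: the origin (TCP) lies midway between the tips of the shut fingers; the grasp point (between the pads) lies 19 mm behind it; z points along the fingers, y is the line along which they close (so a half turn about z gives the same grasp; the last joint's range is limited). The gripper opens to 85 mm and grips with 20 to 120 N. Pads are 22 mm wide; open, the fingers measure 114 mm over their backs; the gripper's body (76 mm by 85 mm) begins 54 mm behind the grasp point. The pads swing forward as they close: fully open they stand 13 mm farther back than shut.
Start: joints at [0.904, 0.381, 1.297, -0, 1.464, -0.215], TCP at [0.24, 0.495, 0.231] pointing down, gripper open.
Joint ranges: [-3.11, 3.11], [-0.89, 2.33], [0.22, 2.48], [-1.42, 4.56], [0.17, 2.85], [-2.88, 2.88]. Speed limits (rad/s): [2.39, 2.39, 3.14, 3.14, 3.14, 3.14].

INTERFACE

Orientations are given as a rotation vector (axis times angle).
In Python, from bench import bot gives the robot as it stands.
- The arm moves only by the shell command python3 -m crank 'ROWS'. ROWS is JSON, one flat list of numbers, 7 for each row, row after row: the shift along the world's x, y, z in m, then the turn, a rotation vector about the world's x, y, z in rad, then the gripper's target within -1 to 1 (fully open at 1, half-way at 0, shut at -1). In form: [tx, ty, tz, rx, ry, rz, claw, tx, ty, tz, rx, ry, rz, claw, ...]. A call has 1 to 10 rows; each row shifts and turns the commanded pose from where the row before left it; what a row does not reach is not made up. A row lasts 1/12 s, in which the tool goes at most 41.7 mm and 7.16 degrees, less where a joint would pass 70% of its speed; a pose out of reach is approached as far as the arm can. A call with a gripper value outside its range is refused whole. The fingers move at their own pace and stop on an object; the grip force is fixed at half the most. Time passes only in rows, so rows that do not move let the fingers close. It gives the time, the measured TCP pose, the force, the opening and the grip force at its end, in the units of the state.
- bot.sense(): the state, without advancing time (a new reading comes with each control period).
- bot.grab_frame(name): name is "scene" or "top"; returns (picture, depth): 400x640x3 uint8, blue, green, red; 400x640 float32, m along the optical axis (not along the pixel's ray), 0 where there is no reading.
- bot.camera_info(name): a dict with "fov_y" (degrees; the focal length in pixels is half the picture's height over the tangent of half this angle, whatever the lens; pixels are square), "cx", "cy" (the principal point, pixels), "dist_coeffs" ([k1, k2, p1, p2, k3] as OpenCV has them; the pictures are not rectified), "R" (3x3) and "t" (3): a world point X has camera coordinates R X + t. Camera axes: x right, y down, z forward; pixel columns grow to the right and rows downward; lengths in m; the calibration is good to about 2 mm. A picture is of the moment at which its call begins. camera_info takes no time and is no camera call.
- bot.sign_off(): hands the job in; it is judged then, once.
The state is a dict: "time_s": time; "qpos": joint angles; "dq": joint speeds; "joint_efforts": joint torques, N m; "tool_pos": TCP position; "ee_rot": TCP orientation; "wrist_force": force on the tool from outside, world axes, zero at the start; "ft_torque": the same for the moment, N m; "gripper_width": finger opening in m; "gripper_force": force on a finger pad.
Only numpy, scipy, OpenCV 4.12 (cv2) and the standard library are available. Lean on these libraries where they do the work, as an engineer would, in place of code of your own. Each camera call takes 0.05 s, during which the arm holds its last target. There are 200 camera calls.

## Working session

There is one attempt and no reset: what is moved stays moved. The work goes in short steps, Python scripts to look and compute and a shell command to move; the robot and the scene stay as the last step left them, time stands still between calls to the robot, and variables do not carry over. Pictures are saved under pics/ and viewed, at most 10 in all, crops included, and the job is handed in when it is done.

```bash
ls; mkdir -p pics; python3 - <<'E'
from bench import bot
import cv2,numpy as np
for n in("scene","top"):
    im,d=bot.grab_frame(n);cv2.imwrite(f"pics/{n}0.png",im);np.savez(f"pics/{n}0.npz",im=im,d=d)
    c=bot.camera_info(n);print(n,{k:np.round(v,4).tolist() for k,v in c.items()})
print(bot.sense())
E
```

```text
pics
scene {'fov_y': 43.2107, 'cx': 321.4036, 'cy': 215.1673, 'dist_coeffs': [-0.0699, 0.0, 0.0, 0.0, 0.0], 'R': [[-0.6496, 0.7603, -0.0036], [0.4092, 0.3457, -0.8445], [-0.6408, -0.55, -0.5356]], 't': [0.3911, -0.1357, 1.7744]}
top {'fov_y': 55.9861, 'cx': 320.849, 'cy': 200.4257, 'dist_coeffs': [-0.027, 0.0, 0.0, 0.0, 0.0], 'R': [[-0.0243, -0.9995, 0.0203], [-0.9946, 0.0221, -0.101], [0.1005, -0.0227, -0.9947]], 't': [0.0069, 0.6281, 1.2865]}
{'time_s': 0.1, 'qpos': array([ 9.03715430e-01,  3.81141278e-01,  1.29814979e+00,  9.22288193e-06,
        1.46359487e+00, -2.15286731e-01]), 'dq': array([-8.50439383e-06, -3.84566258e-04, -2.50113181e-03,  1.71842965e-03,
        7.91396537e-04, -1.17076076e-03]), 'joint_efforts': array([ 5.39107117e-03, -4.49213898e+01, -2.31659389e+01, -6.60910678e-05,
        3.58249330e-03, -6.12943109e-05]), 'tool_pos': array([0.23995174, 0.49461488, 0.23077859]), 'ee_rot': array([-7.03532110e-01, -3.06122884e+00,  1.83048016e-03]), 'wrist_force': array([ 0.29205691,  0.02370857, -0.05410493]), 'ft_torque': array([ 0.01799926, -0.0209442 , -0.00137187]), 'gripper_force': 0.0, 'gripper_width': 0.08531873665705496}
```

View pics/scene0.png

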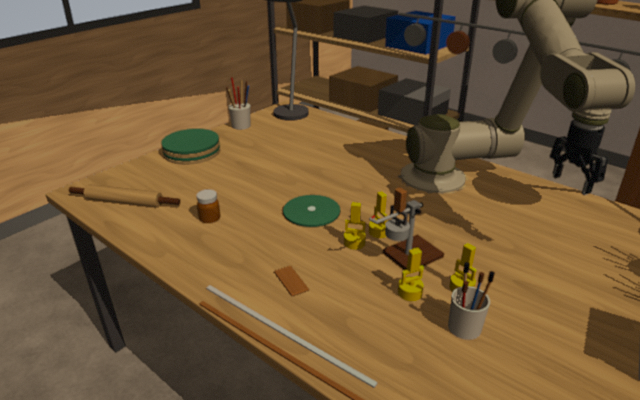

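View pics/top0.png

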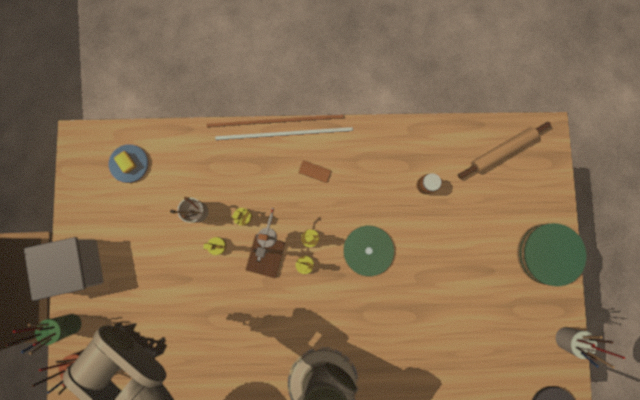

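The scene view shows the stand at about (412,235), with the cutter's wooden grip at (400,205) and four yellow look-alikes around it. The green bat is at (312,210), the jar at (208,207), the pot at (468,315) and the rib at (291,280). In the top view the stand is at (266,250), the bat at (369,251), the pot at (190,210) and the jar at (430,184).

```bash
cat > h.py <<'E'
import cv2,numpy as np
from bench import bot
def cam(n):
    c=bot.camera_info(n);f=200/np.tan(np.radians(c["fov_y"])/2)
    return np.array([[f,0,c["cx"]],[0,f,c["cy"]],[0,0,1]]),np.array(c["dist_coeffs"],float),np.array(c["R"]),np.array(c["t"])
def ray(n,uv):
    K,D,R,t=cam(n);p=cv2.undistortPoints(np.array([[uv]],float),K,D)[0,0]
    d=R.T@np.r_[p,1];return -R.T@t,d
def plane(n,uv,z):
    o,d=ray(n,uv);return o+d*(z-o[2])/d[2]
def two(a,b):
    (o,d),(p,e)=ray("scene",a),ray("top",b)
    s=np.linalg.lstsq(np.c_[d,-e],p-o,rcond=None)[0];P,Q=o+s[0]*d,p+s[1]*e
    return (P+Q)/2,np.linalg.norm(P-Q)
def proj(n,X):
    K,D,R,t=cam(n);return cv2.projectPoints(np.atleast_2d(np.array(X,float)),cv2.Rodrigues(R)[0],t,K,D)[0][:,0]
def cloud(n,d):
    K,D,R,t=cam(n);v,u=np.mgrid[:400,:640]
    p=cv2.undistortPoints(np.stack([u,v],-1).reshape(-1,1,2).astype(float),K,D).reshape(400,640,2)
    X=np.dstack([p,np.ones((400,640))])*d[...,None];return (X-t)@R
E
python3 - <<'E'
from h import *
s=np.load("pics/scene0.npz");t=np.load("pics/top0.npz")
a=cv2.resize(s["im"][180:305,340:500],None,fx=5,fy=5,interpolation=cv2.INTER_CUBIC)[:600,:800]
b=cv2.resize(t["im"][195:295,180:340],None,fx=5,fy=5,interpolation=cv2.INTER_CUBIC)
cv2.imwrite("pics/s1.png",a[:600]);cv2.imwrite("pics/t1.png",b)
X=cloud("top",t["d"])
for n,uv in dict(bat=(369,251),jar=(432,182),rib=(315,171),pot=(191,210)).items():
    print(n,X[uv[1],uv[0]].round(3))
print("bat plane",plane("top",(369,251),.012),plane("scene",(312,209),.012))
E
```

```text
bat [ 0.447 -0.174  0.01 ]
jar [ 0.678 -0.388  0.082]
rib [0.737 0.01  0.009]
pot [0.594 0.402 0.164]
bat plane [ 0.44735131 -0.17336523  0.012     ] [ 0.45098023 -0.16750144  0.012     ]
```

View pics/s1.png

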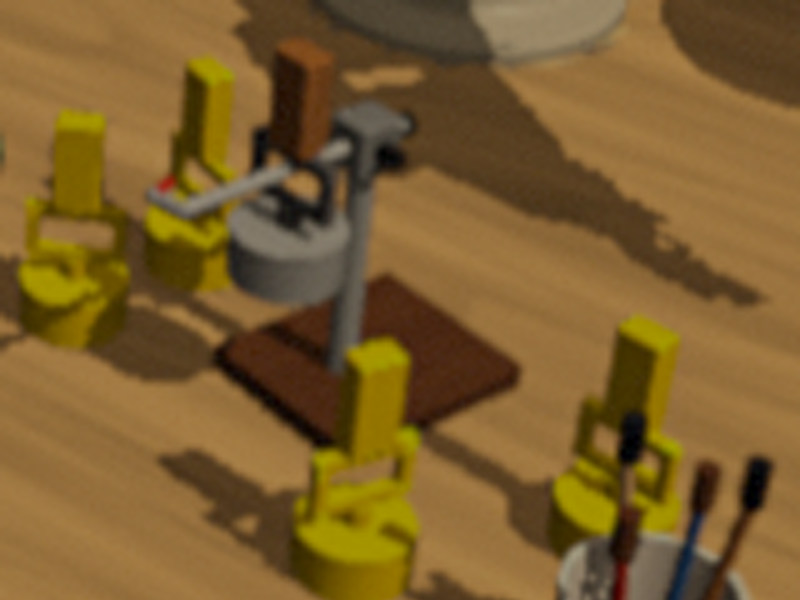

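View pics/t1.png

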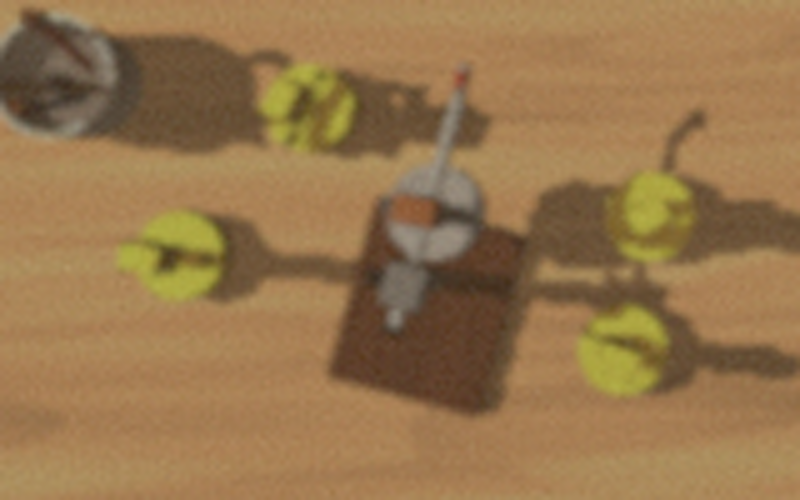

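In the scene crop (5x) the clamp top is at about (368,115), the bend at (188,208), the tip at (153,192) with the red barb at (165,185), and the grip top at (303,48). In the top crop the clamp is at (402,287), the barb at (461,77) and the grip top at (413,210). I'll refine these with masks and triangulate them.

```bash
python3 - <<'E'
from h import *
s=np.load("pics/scene0.npz");t=np.load("pics/top0.npz")
np.set_printoptions(precision=4,suppress=True)
def cen(n,im,x0,y0,x1,y1,f):
    p=im[y0:y1,x0:x1].astype(int);b,g,r=p[...,0],p[...,1],p[...,2]
    m=f(b,g,r).astype(np.uint8);v,u=np.nonzero(m);print(n,len(u),u.mean()+x0,v.mean()+y0,"range",u.min()+x0,u.max()+x0,v.min()+y0,v.max()+y0)
    return np.array([u.mean()+x0,v.mean()+y0])
red=lambda b,g,r:(r>g*2)&(r>90)&(b*2<r)
ora=lambda b,g,r:(r>1.5*g)&(r>60)
white=lambda b,g,r:(b>140)
green=lambda b,g,r:(g>1.4*r)&(g>40)
sr=cen("s barb",s["im"],365,210,380,222,red);tr=cen("t barb",t["im"],266,204,280,216,red)
print("barb",two(sr,tr))
tg=cen("t grip",t["im"],256,232,269,242,lambda b,g,r:(r>1.5*g)&(r>100))
# hand-picked
P=lambda a:np.array([340+a[0]/5,180+a[1]/5])-.4
Q=lambda a:np.array([180+a[0]/5,195+a[1]/5])-.4
for n,a,b in(("griptop",(302,48),(413,210)),("clamptop",(366,117),(402,287)),("tip",(154,192),(461,75))):print(n,two(P(a),Q(b)))
print("bend z.16",plane("scene",P((188,206)),.16))
for q in((420,247),(436,180),(445,145),(455,100)):print("rod top view z.16",plane("top",Q(q),.162))
for n,im,bx in(("scene",s["im"],(280,192,345,228)),("top",t["im"],(340,222,400,280))):
    c=cen("bat",im,*bx,green); w=cen("dot",im,*((305,204,318,214) if n=="scene" else (364,246,375,256)),white)
    print(plane(n,c,.012),plane(n,w,.012))
b=cen("s",s["im"],304,203,319,215,white);c=cen("t",t["im"],363,245,376,257,white);print("dot two",two(b,c))
for n,uv in(("base TL",(383,205)),("TR",(527,238)),("BR",(476,412)),("BL",(332,376))):print(n,plane("top",Q(uv),.016))
X=cloud("top",t["d"])
for uv in((262,237),(261,237),(263,237),(260,252),(261,252),(269,222),(270,219),(272,211),(268,241),(265,244)):print(uv,X[uv[1],uv[0]])
E
```

```text
s barb 7 373.0 216.0 range 372 374 215 217<stdin>:6: RuntimeWarning: Mean of empty slice.
  ret = ret.dtype.type(ret / rcount)
Traceback (most recent call last):
ValueError: zero-size array to reduction operation minimum which has no identity
```

```bash
python3 - <<'E'
from h import *
s=np.load("pics/scene0.npz");t=np.load("pics/top0.npz")
np.set_printoptions(precision=4,suppress=True)
def cen(n,im,x0,y0,x1,y1,f):
    p=im[y0:y1,x0:x1].astype(int);b,g,r=p[...,0],p[...,1],p[...,2]
    m=f(b,g,r).astype(np.uint8);v,u=np.nonzero(m)
    if len(u)==0: print(n,"none");return np.array([0,0.])
    print(n,len(u),u.mean()+x0,v.mean()+y0,"range",u.min()+x0,u.max()+x0,v.min()+y0,v.max()+y0)
    return np.array([u.mean()+x0,v.mean()+y0])
red=lambda b,g,r:(r>g*2)&(r>90)&(b*2<r)
white=lambda b,g,r:(b>140)
green=lambda b,g,r:(g>1.4*r)&(g>40)
sr=cen("s barb",s["im"],365,210,380,222,red);tr=cen("t barb",t["im"],266,204,280,216,lambda b,g,r:(r>1.7*g)&(r>1.5*b)&(r>80))
print(t["im"][208:214,269:276,::-1].tolist())
print("barb",two(sr,tr))
tg=cen("t grip",t["im"],256,232,269,242,lambda b,g,r:(r>1.5*g)&(r>100))
P=lambda a:np.array([340+a[0]/5,180+a[1]/5])-.4
Q=lambda a:np.array([180+a[0]/5,195+a[1]/5])-.4
for n,a,b in(("griptop",(302,48),(413,210)),("clamptop",(366,117),(402,287)),("tip",(154,192),(461,75))):print(n,two(P(a),Q(b)))
print("bend z.16",plane("scene",P((188,206)),.16))
for q in((420,247),(436,180),(445,145),(455,100)):print("rod top view z.16",plane("top",Q(q),.162))
for n,im,bx in(("scene",s["im"],(280,192,345,228)),("top",t["im"],(340,222,400,280))):
    c=cen("bat",im,*bx,green);print(plane(n,c,.012))
b=cen("s",s["im"],304,203,319,215,white);c=cen("t",t["im"],363,245,376,257,white);print("dot two",two(b,c))
for n,uv in(("base TL",(383,205)),("TR",(527,238)),("BR",(476,412)),("BL",(332,376))):print(n,plane("top",Q(uv),.016))
X=cloud("top",t["d"])
for uv in((262,237),(261,237),(263,237),(260,252),(261,252),(269,222),(270,219),(272,211),(268,241),(265,244)):print(uv,X[uv[1],uv[0]])
E
```

```text
s barb 7 373.0 216.0 range 372 374 215 217
t barb 1 272.0 210.0 range 272 272 210 210
[[[168, 128, 85], [170, 128, 89], [159, 123, 93], [148, 119, 95], [142, 111, 85], [154, 121, 85], [168, 127, 85]], [[168, 128, 84], [162, 116, 79], [155, 106, 80], [139, 98, 78], [130, 94, 69], [151, 113, 78], [167, 126, 82]], [[172, 131, 86], [168, 119, 81], [152, 90, 62], [132, 72, 52], [126, 90, 58], [154, 115, 79], [170, 128, 85]], [[167, 126, 83], [163, 116, 77], [152, 90, 66], [135, 82, 63], [136, 95, 65], [158, 120, 77], [167, 127, 83]], [[169, 127, 87], [162, 117, 84], [139, 98, 73], [130, 93, 73], [141, 107, 74], [163, 121, 82], [171, 130, 88]], [[166, 124, 86], [153, 122, 90], [136, 115, 94], [124, 100, 79], [145, 111, 80], [162, 121, 80], [171, 131, 86]]]
barb (array([0.5856, 0.1487, 0.1815]), np.float64(0.003367961577914025))
t grip 24 262.625 236.58333333333334 range 259 266 235 239
griptop (array([0.5052, 0.1716, 0.2296]), np.float64(0.0004682881530198984))
clamptop (array([0.4589, 0.1858, 0.1745]), np.float64(0.0012384240861625596))
tip (array([0.5889, 0.1473, 0.1769]), np.float64(0.0
[... 301 characters left out ...]
8  0.012 ]
bat none
[1.4236 1.1943 0.012 ]
s 13 311.38461538461536 207.92307692307693 range 309 314 207 209
t 29 368.41379310344826 250.3793103448276 range 366 371 248 253
dot two (array([ 0.4497, -0.1711,  0.0139]), np.float64(8.030100647472171e-05))
base TL [0.5108 0.2214 0.016 ]
TR [0.4854 0.121  0.016 ]
BR [0.3661 0.1582 0.016 ]
BL [0.3933 0.2578 0.016 ]
(262, 237) [0.5039 0.1726 0.228 ]
(261, 237) [0.5039 0.1751 0.2313]
(263, 237) [0.5038 0.1696 0.2286]
(260, 252) [0.4585 0.1864 0.1742]
(261, 252) [0.4584 0.1834 0.1738]
(269, 222) [0.5507 0.1593 0.1611]
(270, 219) [0.5598 0.1557 0.1643]
(272, 211) [0.5834 0.1472 0.1823]
(268, 241) [0.4914 0.1671 0.1273]
(265, 244) [0.482  0.1772 0.1241]
```

Triangulated positions:

| Point | Position | Check |
|---|---|---|
| Grip top | (0.505, 0.172), z 0.2296 | 0.228 expected |
| Clamp top | (0.459, 0.186), z 0.1745 | 0.175 expected |
| Bend | about 115 mm out | 80 to 130 mm given |
| Hook direction | about -0.275 rad | |
| Bat middle | (0.4497, -0.171) | |

I'll approach from above and turn the closing line along the hook.

```bash
python3 -m crank '[0.02,-0.025,0.008,0,0,-0.115,0.2, 0.02,-0.025,0.008,0,0,-0.115,0.2, 0.02,-0.025,0.008,0,0,-0.115,0.2, 0.02,-0.025,0.008,0,0,-0.115,0.2, 0.02,-0.025,0.008,0,0,-0.115,0.2, 0.02,-0.025,0.008,0,0,-0.115,0.2, 0.02,-0.025,0.008,0,0,-0.115,0.2, 0.02,-0.025,0.008,0,0,-0.115,0.2, 0.02,-0.025,0.008,0,0,-0.115,0.2, 0.02,-0.025,0.008,0,0,-0.115,0.2]'
cat > st.py <<'E'
from h import *
from scipy.spatial.transform import Rotation as Ro
np.set_printoptions(precision=4,suppress=True)
A=np.array([.4589,.1858]);Y=-.275
def st():
    s=bot.sense();R=Ro.from_rotvec(s["ee_rot"]).as_matrix();p=s["tool_pos"];g=p-.019*R[:,2]
    y=R[:,1]*(1 if R[0,1]>0 else -1);u=np.array([np.cos(Y),np.sin(Y)]);v=np.array([-u[1],u[0]])
    print("t",round(s["time_s"],2),"tcp",p,"grasp",g,"yaw",np.arctan2(y[1],y[0]),"tilt",np.arctan2(-y[2]*-1,np.hypot(*y[:2])),"z",R[:,2])
    print("along",(g[:2]-A)@u,"lat",(g[:2]-A)@v,"F",s["wrist_force"],"w",s["gripper_width"],"gf",s["gripper_force"],"q",s["qpos"])
if __name__=="__main__":st()
E
python3 st.py
```

```text
time_s: 0.93
tool_pos: [0.4407, 0.2434, 0.3115]
ee_rot: [-2.262, -2.18, 0.001]
wrist_force: [-0.2, -0.1, 0.3]
gripper_width: 0.0514
gripper_force: 0.0
t 0.93 tcp [0.4407 0.2434 0.3115] grasp [0.4407 0.2434 0.3305] yaw -0.0366946095171352 tilt -0.0006377643000515755 z [-0.0006 -0.0001 -1.    ]
along -0.03313762910830719 lat 0.05046471882492664 F [-0.1835 -0.0862  0.2972] w 0.05142446162152667 gf 0.0 q [0.269  0.2507 1.259  0.     1.6325 0.3056]
```

```bash
python3 -m crank '[0.021,-0.023,-0.005,0,0,-0.08,0.1, 0.021,-0.023,-0.005,0,0,-0.08,0.1, 0.021,-0.023,-0.005,0,0,-0.078,0.1, 0,0,-0.02,0,0,0,0.1, 0,0,-0.02,0,0,0,0.1, 0,0,0,0,0,0,0.1]' ; python3 st.py; python3 - <<'E'
from h import *
a,d=bot.grab_frame("scene");b,e=bot.grab_frame("top")
f=lambda i:cv2.resize(i,(640,500) ,interpolation=cv2.INTER_CUBIC)
cv2.imwrite("pics/m1.png",np.hstack([cv2.resize(a[145:265,355:435],(400,600),interpolation=cv2.INTER_CUBIC),cv2.resize(b[180:300,220:300],(400,600),interpolation=cv2.INTER_CUBIC)]))
E
```

```text
time_s: 1.43
tool_pos: [0.5019, 0.1751, 0.2525]
ee_rot: [-2.497, -1.9, 0.01]
wrist_force: [-1.5, 0.1, -0.7]
gripper_width: 0.047
gripper_force: 0.0
t 1.43 tcp [0.5019 0.1751 0.2525] grasp [0.502  0.1751 0.2715] yaw -0.2701469504943687 tilt -0.007074020234991265 z [-0.0076 -0.0008 -1.    ]
along 0.044430803779675156 lat 0.0014308469747584473 F [-1.5443  0.1496 -0.7074] w 0.04703040217834258 gf 0.0 q [0.1128 0.3369 1.3031 0.     1.5092 0.3829]
```

View pics/m1.png

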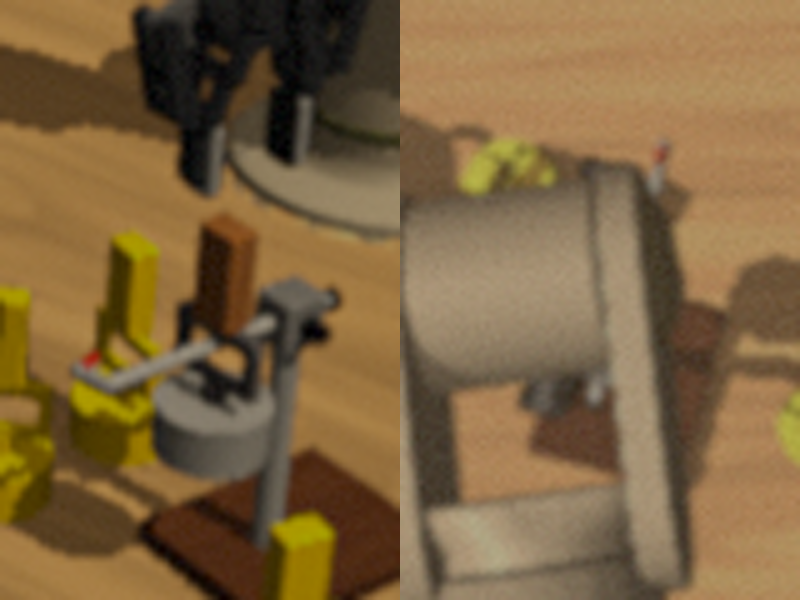

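The crop shows the open fingers, with tips at crop (208,190) and (290,160), straddling the line of the grip top at crop (228,220). The hook tip is clear of them. I'll trim the position and descend, then close.

```bash
python3 -m crank '[0.0015,-0.0025,-0.015,0,0,-0.004,0.1, 0,0,-0.015,0,0,0,0.1, 0,0,-0.015,0,0,0,0.1, 0,0,-0.014,0,0,0,0.1, 0,0,0,0,0,0,0.1, 0,0,0,0,0,0,0.1]' ; python3 st.py; python3 -m crank '[0,0,0,0,0,0,-0.4, 0,0,0,0,0,0,-0.4, 0,0,0,0,0,0,-0.4]'; python3 st.py
```

```text
time_s: 2.03
tool_pos: [0.5049, 0.1736, 0.1984]
ee_rot: [2.502, 1.899, 0.001]
wrist_force: [0.4, -0.9, 0.2]
gripper_width: 0.0468
gripper_force: 0.0
t 2.03 tcp [0.5049 0.1736 0.1984] grasp [0.5049 0.1736 0.2174] yaw -0.27241351641493844 tilt 0.000970682141847457 z [ 0.001   0.0001 -1.    ]
along 0.047551471282913114 lat 0.000761391694860814 F [ 0.3758 -0.8652  0.2074] w 0.04679940847138135 gf 0.0 q [ 0.1093  0.3787  1.4    -0.      1.3618  0.3818]
time_s: 2.28
tool_pos: [0.505, 0.1734, 0.1984]
ee_rot: [2.502, 1.898, 0.002]
wrist_force: [-0.0, 0.1, 0.4]
gripper_width: 0.0254
gripper_force: 0.0
t 2.28 tcp [0.505  0.1734 0.1984] grasp [0.5049 0.1734 0.2174] yaw -0.2727878575640503 tilt 0.0017329604108213372 z [ 0.0018  0.0002 -1.    ]
along 0.04766007299462823 lat 0.0005930096114765639 F [-0.0107  0.1161  0.4037] w 0.025373653954864194 gf 0.0 q [ 0.109   0.3784  1.4007 -0.      1.3606  0.3817]
```

```bash
python3 -m crank '[0,0,-0.005,0,0,0,-0.4, 0,0,0,0,0,0,-0.5, 0,0,0,0,0,0,-0.6, 0,0,0,0,0,0,-0.7]'; python3 st.py; python3 -m crank '[0,0,0,0,0,0,-1,0,0,0,0,0,0,-1,0,0,0,0,0,0,-1,0,0,0,0,0,0,-1]'; python3 st.py
```

```text
time_s: 2.62
tool_pos: [0.5045, 0.1733, 0.1921]
ee_rot: [-2.503, -1.898, 0.001]
wrist_force: [-0.4, -0.5, -1.8]
gripper_width: 0.0173
gripper_force: 58.5
t 2.62 tcp [0.5045 0.1733 0.1921] grasp [0.5045 0.1733 0.2111] yaw -0.27303883074730917 tilt -0.0005362046343641605 z [-0.0005  0.     -1.    ]
along 0.047308015483032304 lat 0.0003568554535886896 F [-0.4339 -0.4639 -1.7854] w 0.01730513197708432 gf 58.50391745567322 q [0.1087 0.3843 1.4107 0.0001 1.3472 0.3818]
time_s: 2.95
tool_pos: [0.5045, 0.1733, 0.1922]
ee_rot: [-2.503, -1.898, 0.0]
wrist_force: [0.0, 0.4, -1.6]
gripper_width: 0.0177
gripper_force: 58.5
t 2.95 tcp [0.5045 0.1733 0.1922] grasp [0.5045 0.1733 0.2112] yaw -0.2730605221999064 tilt -0.0003472571111687548 z [-0.0004  0.     -1.    ]
along 0.047307355004732786 lat 0.00036944825477461767 F [ 0.031   0.381  -1.6042] w 0.017677567708578052 gf 58.490286469459534 q [0.1088 0.3841 1.4106 0.0001 1.3471 0.3818]
```

```bash
for i in 1; do python3 -m crank '[0,0,0.001,0,0,0,-1,0,0,0,0,0,0,-1]'|grep force; python3 -m crank '[0,0,0.001,0,0,0,-1,0,0,0,0,0,0,-1]'|grep force;python3 -m crank '[0,0,0.002,0,0,0,-1,0,0,0,0,0,0,-1,0,0,0,0,0,0,-1]'|grep -E 'pos|force';python3 -m crank '[0,0,0.002,0,0,0,-1,0,0,0,0,0,0,-1,0,0,0,0,0,0,-1]'|grep -E 'pos|force'; done; python3 st.py; python3 - <<'E'
from h import *
a,d=bot.grab_frame("scene")
cv2.imwrite("pics/m2.png",cv2.resize(a[180:250,360:440],(800,600)[:1]+(700,),interpolation=cv2.INTER_CUBIC)[:600])
E
```

```text
wrist_force: [0.4, -0.1, -2.9]
gripper_force: 58.5
wrist_force: [-0.5, -0.3, -3.0]
gripper_force: 58.5
tool_pos: [0.5047, 0.1733, 0.1965]
wrist_force: [0.1, 0.5, -3.4]
gripper_force: 58.5
tool_pos: [0.5047, 0.1733, 0.1984]
wrist_force: [0.1, -0.8, -2.3]
gripper_force: 58.6
t 3.78 tcp [0.5047 0.1733 0.1984] grasp [0.5047 0.1733 0.2174] yaw -0.2729635730079892 tilt 0.00017126526908010947 z [ 0.0002  0.     -1.    ]
along 0.04742369934210027 lat 0.0004231027634163873 F [ 0.146  -0.8232 -2.289 ] w 0.01707882240691905 gf 58.55781376361847 q [ 0.1088  0.3786  1.4004 -0.      1.3625  0.3818]
```

View pics/m2.png

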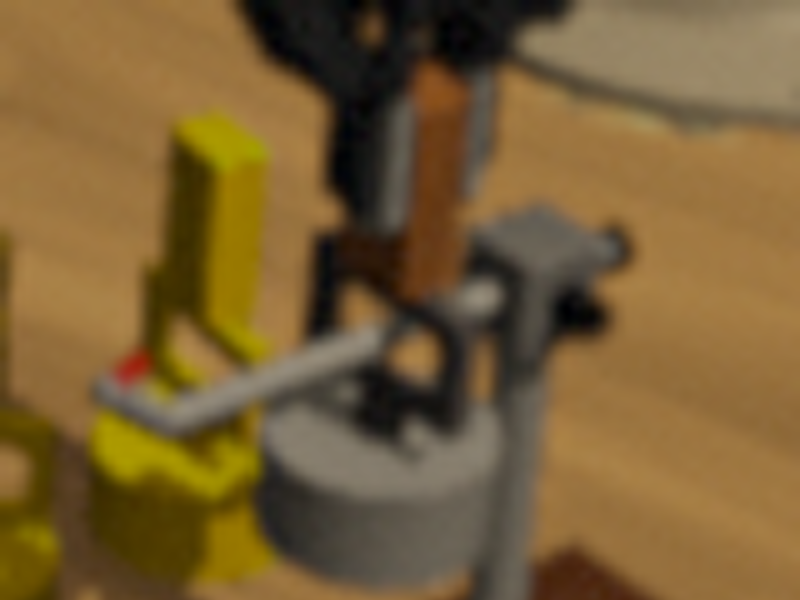

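The cutter is lifted about 6 mm, the wrist force shows its weight of about 3 N, and the rod runs through the middle of the window. In the 10x crop the bend is at (180,412) and the tip at (100,385), with the red barb at (132,368). I'll refine the bend distance using scene rays onto the vertical plane of the rod.

```bash
python3 - <<'E'
from h import *
np.set_printoptions(precision=4,suppress=True)
P=lambda a:np.array([360+a[0]/10,180+a[1]/10])-.45
for yaw in(-.25,-.275,-.29):
  u=np.array([np.cos(yaw),np.sin(yaw),0]);n=np.array([-u[1],u[0],0]);A=np.array([.4589,.1858,0])
  A=np.array([.5047,.1733,0])-.0475*u  # anchor on held cutter axis
  for k,q in dict(bend=(178,412),tip=(103,386),barb=(133,368),clamp=(535,232),clampjoin=(485,300),mid=(300,360),griptopc=(440,70)).items():
    o,d=ray("scene",P(q));s=((A-o)@n)/(d@n);X=o+s*d;print(yaw,k,X,"along",(X-A)@u)
t=np.load("pics/top0.npz")["im"].astype(int)
# rod centreline in top view: bright grey per row
for v in range(211,233):
    r=t[v,262:280];sat=r.max(1)-r.min(1);w=np.clip(60-sat,0,None).astype(float)
    if w.sum()>20:print(v,262+(w*np.arange(18)).sum()/w.sum(),plane("top",(262+(w*np.arange(18)).sum()/w.sum(),v),.162)[:2])
E
```

```text
-0.25 bend [0.573  0.1559 0.1646] along 0.1180209180507781
-0.25 tip [0.5971 0.1497 0.1814] along 0.14287793779892718
-0.25 barb [0.5881 0.152  0.1831] along 0.13359551931181185
-0.25 clamp [0.4579 0.1853 0.1745] along -0.0008071257727828202
-0.25 clampjoin [0.4731 0.1814 0.1598] along 0.014874460088771429
-0.25 mid [0.5346 0.1657 0.165 ] along 0.07831337583034864
-0.25 griptopc [0.4964 0.1754 0.2346] along 0.038911903768630934
-0.275 bend [0.5711 0.1546 0.1631] along 0.11645923274800155
-0.275 tip [0.5945 0.148  0.1795] along 0.14083963248937564
-0.275 barb [0.5858 0.1504 0.1813] along 0.1317306844404827
-0.275 clamp [0.4594 0.1861 0.1756] along 0.00044059971125840245
-0.275 clampjoin [0.4741 0.1819 0.1605] along 0.015701335810391726
-0.275 mid [0.5337 0.1651 0.1644] along 0.07759298556562341
-0.275 griptopc [0.4966 0.1756 0.2348] along 0.03912317694837118
-0.29 bend [0.5699 0.1538 0.1622] along 0.11557508164817668
-0.29 tip [0.593  0.1469 0.1783] along 0.13968516541293396
-0.29 barb [0.5844 0.1495 0.1803] along 0.1306746239661997
-0.29 clamp [0.4603 0.1866 0.1761] along 0.001145121
[... 242 characters left out ...]
68.58024691358025 [0.5757 0.1602]
215 269.4 [0.5725 0.1577]
216 269.17391304347825 [0.5694 0.1584]
217 268.9304347826087 [0.5663 0.1592]
218 269.50204081632654 [0.5631 0.1575]
219 269.51965065502185 [0.56   0.1575]
220 269.1353711790393 [0.5569 0.1587]
221 269.06018518518516 [0.5538 0.159 ]
222 269.030303030303 [0.5506 0.1591]
223 269.7631578947368 [0.5474 0.1568]
224 268.6046511627907 [0.5444 0.1605]
225 268.0615384615385 [0.5413 0.1622]
226 267.910447761194 [0.5382 0.1627]
227 267.60227272727275 [0.5351 0.1637]
228 266.8022598870057 [0.532  0.1662]
229 266.7588424437299 [0.5289 0.1664]
230 267.4060913705584 [0.5258 0.1644]
231 267.73349056603774 [0.5226 0.1634]
232 268.0625 [0.5195 0.1624]
```

```bash
cat > plan.py <<'E'
import numpy as np
np.set_printoptions(precision=4,suppress=True)
c,s=np.cos(np.radians(40)),np.sin(np.radians(40))
def clr(E,th,db=0,dh=0):  # mm, E rel bend; clearance of upper, lower bars
    t=np.radians(th);pts=np.array([[x,0] for x in np.arange(-60,.1,.5)]+[[k*c,k*s] for k in np.arange(0,20,.5)])+[db,dh]
    q=(pts-E)@np.array([[np.cos(t),np.sin(t)],[-np.sin(t),np.cos(t)]]).T
    f=lambda q,lo,hi:np.min(np.hypot(np.maximum(abs(q[:,0])-4,0),np.maximum(np.maximum(lo-q[:,1],q[:,1]-hi),0)))-4
    return f(q,10,16),f(q,-16,-10)
r=lambda k,o:(k*c-o*s,k*s+o*c)
K=[((-68,0),0),((-18,0),0),((-10,0.5),10),((-4,1.5),20),((-2,3),30),(r(2,4),40),(r(8,4),40),(r(38,4),40)]
def tcp(E,th):
    t=np.radians(th);return np.array(E)+38.2*np.array([-np.sin(t),np.cos(t)])
if __name__=="__main__":
  for (E,th) in K:
    print(np.round(E,1),th,*[np.round(clr(E,th,*d),1) for d in((0,0),(2,0),(-2,0))],"tcp rel",tcp(E,th))
E
python3 plan.py
```

```text
[-68   0] 0 [6.8 6.8] [7.7 7.7] [6.2 6.2] tcp rel [-68.   38.2]
[-18   0] 0 [6. 6.] [6. 6.] [6. 6.] tcp rel [-18.   38.2]
[-10.    0.5] 10 [5.7 4.7] [5.7 4.7] [5.7 4.7] tcp rel [-16.6334  38.1197]
[-4.   1.5] 20 [5.5 3.2] [5.5 2.6] [5.5 3.9] tcp rel [-17.0652  37.3963]
[-2  3] 30 [5.7 2.4] [5.7 1.4] [5.7 3.4] tcp rel [-21.1     36.0822]
[-1.   4.3] 40 [5.4 2. ] [5.4 0.7] [5.4 3.3] tcp rel [-25.5935  33.6127]
[3.6 8.2] 40 [9.3 2. ] [9.3 0.7] [8.7 3.3] tcp rel [-20.9973  37.4694]
[26.5 27.5] 40 [16.2 11.7] [16.   9.8] [16.5 13.6] tcp rel [ 1.9841 56.753 ]
```

```bash
python3 -m crank '[0.0096,-0.0028,0,0,0,0,-1,0.0096,-0.0028,0,0,0,0,-1,0.0096,-0.0028,0,0,0,0,-1,0.0096,-0.0028,0,0,0,0,-1,0.0096,-0.0028,0,0,0,0,-1,0,0,0,0,0,0,-1,0,0,0,0,0,0,-1]'; python3 st.py; python3 - <<'E'
from h import *
a,d=bot.grab_frame("scene")
cv2.imwrite("pics/m3.png",cv2.resize(a[185:245,350:430],(800,600),interpolation=cv2.INTER_CUBIC))
E
```

```text
time_s: 4.42
tool_pos: [0.553, 0.159, 0.1979]
ee_rot: [-2.503, -1.897, 0.001]
wrist_force: [-0.7, -0.9, -2.4]
gripper_width: 0.0174
gripper_force: 59.1
t 4.42 tcp [0.553  0.159  0.1979] grasp [0.553  0.159  0.2169] yaw -0.273593147169365 tilt -0.0007093326825210871 z [-0.0007  0.     -1.    ]
along 0.09786557867330435 lat -0.0002120317527890052 F [-0.7233 -0.9238 -2.3738] w 0.017440710403444297 gf 59.14158582687378 q [0.0743 0.4505 1.2822 0.0001 1.4096 0.3479]
```

View pics/m3.png

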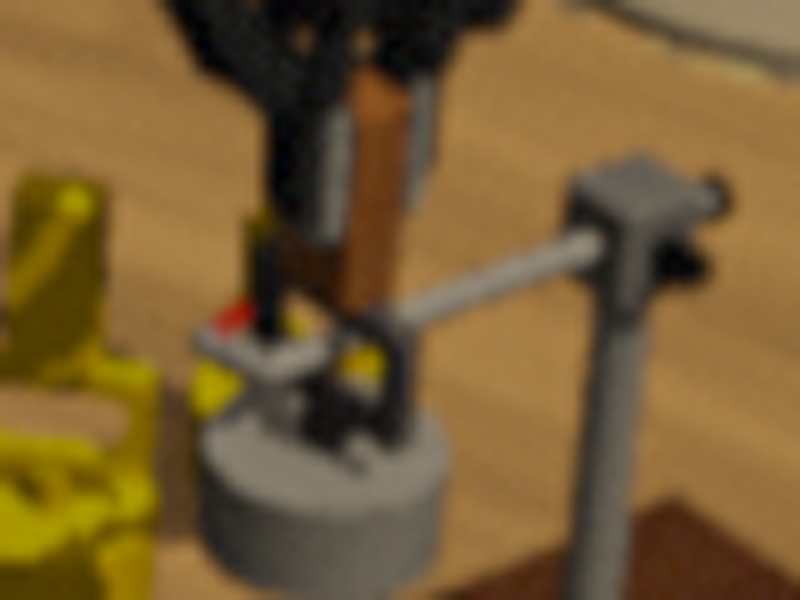

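The eye frame is centred near crop (333,340) and the bend is at crop (268,370). At about 3.2 px/mm that puts the bend about 17 mm ahead, which agrees with the estimate. I'll tilt in stages and check the force.

```bash
python3 -m crank '[0.0005,-0.0001,0.0003,-0.0245,-0.0838,0,-1,0.0005,-0.0001,0.0003,-0.0245,-0.0838,0,-1,-0.0002,0.0001,-0.0003,-0.0245,-0.0838,0,-1,-0.0002,0.0001,-0.0003,-0.0245,-0.0838,0,-1,0,0,0,0,0,0,-1,0,0,0,0,0,0,-1,0,0,0,0,0,0,-1]'; python3 st.py
```

```text
time_s: 5.05
tool_pos: [0.5535, 0.1593, 0.1987]
ee_rot: [2.269, 1.721, 0.298]
wrist_force: [0.9, 0.4, -2.8]
gripper_width: 0.017
gripper_force: 59.9
t 5.05 tcp [0.5535 0.1593 0.1987] grasp [0.5473 0.1612 0.2165] yaw -0.27249424416179424 tilt 0.34751257989705575 z [ 0.327  -0.0954 -0.9402]
along 0.0917466623601909 lat 0.0002824807677728024 F [ 0.8989  0.4305 -2.8265] w 0.017038480396352765 gf 59.879515171051025 q [ 0.1382  0.3435  1.5043 -0.1686  0.9812  0.4832]
```

```bash
python3 -m crank '[-0.0018,0.0005,-0.0013,-0.0245,-0.0838,0,-1,-0.0018,0.0005,-0.0013,-0.0245,-0.0838,0,-1,-0.0022,0.0006,-0.0012,-0.0245,-0.0838,0,-1,-0.0022,0.0006,-0.0013,-0.0245,-0.0838,0,-1,0,0,0,0,0,0,-1,0,0,0,0,0,0,-1,0,0,0,0,0,0,-1]'; python3 st.py;  python3 - <<'E'
from h import *
a,d=bot.grab_frame("scene")
cv2.imwrite("pics/m4.png",cv2.resize(a[185:245,350:430],(800,600),interpolation=cv2.INTER_CUBIC))
E
```

```text
time_s: 5.63
tool_pos: [0.5464, 0.1613, 0.1937]
ee_rot: [2.015, 1.526, 0.546]
wrist_force: [-0.4, 0.4, -4.0]
gripper_width: 0.0175
gripper_force: 60.2
t 5.63 tcp [0.5464 0.1613 0.1937] grasp [0.5347 0.1647 0.2083] yaw -0.27094667203881273 tilt 0.6966802334504276 z [ 0.6158 -0.1806 -0.7669]
along 0.0786787225691273 lat 0.00026717534672353967 F [-0.3538  0.3647 -4.0219] w 0.01754097846916545 gf 60.16560137271881 q [ 0.2215  0.3005  1.7447 -0.6314  0.5558  0.9474]
```

View pics/m4.png

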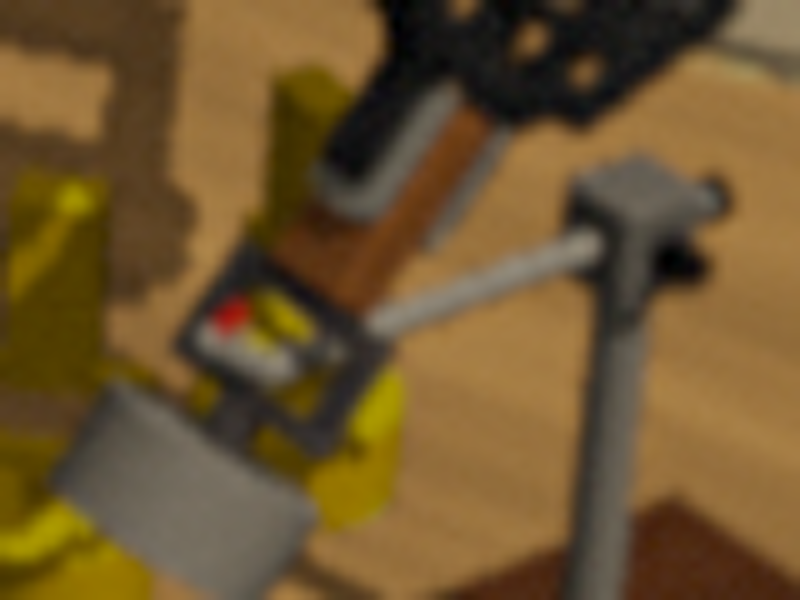

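The window now faces along the rise, with the tip and red barb (about (225,318) in the crop) seen through it. I'll check the standing force before sliding along the rise.

```bash
for i in 1 2 3 4; do python3 -m crank '[0,0,0,0,0,0,-1]'|grep wrist; done; python3 st.py
```

```text
wrist_force: [0.2, 0.1, -3.6]
wrist_force: [0.7, -0.3, -3.8]
wrist_force: [0.0, 0.1, -2.4]
wrist_force: [0.1, -0.3, -3.4]
t 6.02 tcp [0.5455 0.1613 0.1934] grasp [0.5337 0.1648 0.2079] yaw -0.2700217387158789 tilt 0.6983578263366679 z [ 0.6171 -0.1806 -0.7659]
along 0.07773972992866687 lat 8.525700884836495e-05 F [ 0.0974 -0.3179 -3.4036] w 0.017218944075409477 gf 60.08536398410797 q [ 0.2223  0.2998  1.7484 -0.6369  0.5526  0.9529]
```

```bash
python3 -m crank '[0.0029,-0.0009,0.0026,0,0,0,-1,0.0029,-0.0009,0.0026,0,0,0,-1,0,0,0,0,0,0,-1]'|grep -E 'pos|wrist'; python3 -m crank '[0,0,0,0,0,0,-1]'|grep -E 'pos|wrist';python3 -m crank '[0.0029,-0.0009,0.0026,0,0,0,-1,0,0,0,0,0,0,-1]'|grep -E 'pos|wrist'; python3 -m crank '[0,0,0,0,0,0,-1]'|grep -E 'pos|wrist'; python3 st.py
```

```text
tool_pos: [0.5518, 0.1596, 0.1992]
wrist_force: [1.6, -0.0, -2.8]
tool_pos: [0.5514, 0.1596, 0.1988]
wrist_force: [0.6, -0.4, -3.6]
tool_pos: [0.5543, 0.1587, 0.2014]
wrist_force: [0.4, 0.3, -3.7]
tool_pos: [0.5541, 0.1588, 0.2013]
wrist_force: [0.3, 0.2, -3.3]
t 6.6 tcp [0.5541 0.1588 0.2013] grasp [0.5424 0.1622 0.2158] yaw -0.2697802156407834 tilt 0.698881662164002 z [ 0.6176 -0.1804 -0.7655]
along 0.08677951072734189 lat -5.205560490769267e-05 F [ 0.3251  0.1934 -3.3139] w 0.01742435897287638 gf 60.04868745803833 q [ 0.212   0.2988  1.7209 -0.6038  0.5699  0.9079]
```

No load has built up, so I'll go on along the rise and over the tip.

```bash
S='pos|wrist'; python3 -m crank '[0.0029,-0.0009,0.0026,0,0,0,-1,0,0,0,0,0,0,-1]'|grep -E $S; python3 -m crank '[0.0029,-0.0009,0.0026,0,0,0,-1,0,0,0,0,0,0,-1]'|grep -E $S; python3 -m crank '[0,0,0,0,0,0,-1]'|grep -E $S; python3 - <<'E'
from h import *
a,d=bot.grab_frame("scene")
cv2.imwrite("pics/m5.png",cv2.resize(a[185:245,350:430],(800,600),interpolation=cv2.INTER_CUBIC))
E
```

```text
tool_pos: [0.5572, 0.1578, 0.204]
wrist_force: [0.2, 0.2, -3.0]
tool_pos: [0.5602, 0.1569, 0.2067]
wrist_force: [0.8, -1.2, -2.8]
tool_pos: [0.56, 0.157, 0.2066]
wrist_force: [1.2, -0.7, -4.0]
```

View pics/m5.png

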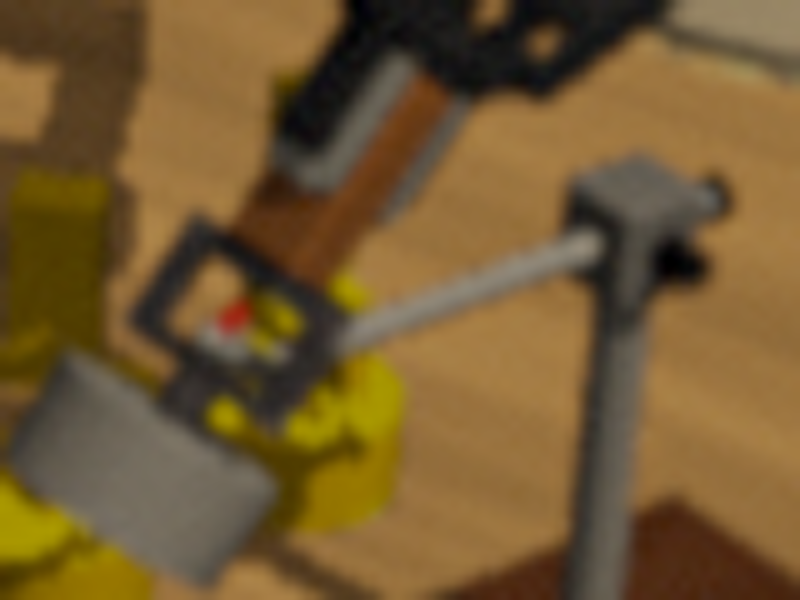

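The tip and barb are at about (230,325), inside the window and clear of the top bar. The force is still low, so I'll carry on in small steps.

```bash
S='pos|wrist'; python3 -m crank '[0.0029,-0.0009,0.0026,0,0,0,-1,0,0,0,0,0,0,-1]'|grep -E $S; python3 -m crank '[0.0029,-0.0009,0.0026,0,0,0,-1,0,0,0,0,0,0,-1]'|grep -E $S; python3 -m crank '[0.0029,-0.0009,0.0026,0,0,0,-1,0,0,0,0,0,0,-1]'|grep -E $S;python3 -m crank '[0.0029,-0.0009,0.0026,0,0,0,-1,0.0029,-0.0009,0.0026,0,0,0,-1,0.0029,-0.0009,0.0026,0,0,0,-1,0,0,0,0,0,0,-1]'|grep -E $S; python3 - <<'E'
from h import *
a,d=bot.grab_frame("scene")
cv2.imwrite("pics/m6.png",cv2.resize(a[185:245,350:430],(800,600),interpolation=cv2.INTER_CUBIC))
E
```

```text
tool_pos: [0.563, 0.156, 0.2092]
wrist_force: [0.3, -0.4, -3.5]
tool_pos: [0.5661, 0.1551, 0.212]
wrist_force: [1.0, 1.4, -2.8]
tool_pos: [0.5691, 0.1542, 0.2148]
wrist_force: [-0.9, -0.8, -2.8]
tool_pos: [0.578, 0.1514, 0.2227]
wrist_force: [0.5, -0.1, -2.8]
```

View pics/m6.png

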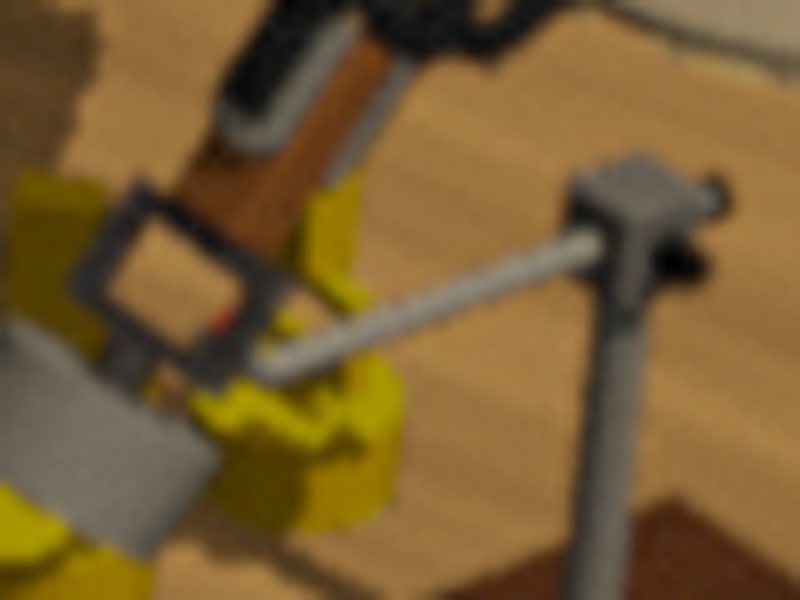

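The window is past the tip. Only the barb at (222,322) shows beyond it. I'll back off further along the rise, lift, then untilt and carry to the bat.

```bash
S='pos|wrist'; python3 -m crank '[0.006,-0.002,0.0055,0,0,0,-1,0.006,-0.002,0.0065,0,0,0,-1,0.0075,-0.002,0.0075,0,0,0,-1,0.0085,-0.0025,0.01,0,0,0,-1,0.0085,-0.0025,0.014,0,0,0,-1,0.006,0,0.016,0,0,0,-1,0.003,0,0.016,0,0,0,-1,0,0,0.012,0,0,0,-1,0,0,0.006,0,0,0,-1,0,0,0,0,0,0,-1]'|grep -E $S
python3 -m crank '[0,0,0.003,0.0245,0.0838,0,-1,0,0,0.003,0.0245,0.0838,0,-1,0,0,0.003,0.0245,0.0838,0,-1,0,0,0.003,0.0245,0.0838,0,-1,0,0,0.003,0.0245,0.0838,0,-1,0,0,0.003,0.0245,0.0838,0,-1,0,0,0,0.0245,0.0838,0,-1,0,0,0,0.0245,0.0838,0,-1,0,0,0,0,0,0,-1]'|grep -E $S; python3 st.py
```

```text
tool_pos: [0.6228, 0.1407, 0.3166]
wrist_force: [-0.2, 0.1, -3.0]
tool_pos: [0.6241, 0.1394, 0.3307]
wrist_force: [0.4, -0.3, -3.2]
t 9.53 tcp [0.6241 0.1394 0.3307] grasp [0.6242 0.1394 0.3497] yaw -0.27521318641235515 tilt -0.005350273827429885 z [-0.0056 -0.     -1.    ]
along 0.17167781612166869 lat 0.0002664642869127199 F [ 0.351  -0.2887 -3.2305] w 0.0171136108708126 gf 60.264068841934204 q [0.0349 0.515  0.7959 0.0002 1.8363 0.3102]
```

```bash
S='pos|wrist|gripper'; python3 -m crank '[-0.004,-0.008,0,0,0,0,-1,-0.008,-0.015,0,0,0,0,-1,-0.01,-0.018,0,0,0,0,-1,-0.01,-0.018,0,0,0,0,-1,-0.01,-0.018,0,0,0,0,-1,-0.01,-0.018,0,0,0,0,-1,-0.01,-0.018,0,0,0,0,-1,-0.01,-0.018,0,0,0,0,-1,-0.01,-0.018,0,0,0,0,-1,-0.01,-0.018,0,0,0,0,-1]'|grep -E $S
python3 -m crank '[-0.01,-0.018,-0.01,0,0,0,-1,-0.01,-0.018,-0.01,0,0,0,-1,-0.01,-0.018,-0.01,0,0,0,-1,-0.01,-0.018,-0.01,0,0,0,-1,-0.01,-0.018,-0.01,0,0,0,-1,-0.01,-0.018,-0.01,0,0,0,-1,-0.01,-0.018,-0.01,0,0,0,-1,-0.008,-0.012,-0.01,0,0,0,-1,-0.004,-0.006,-0.01,0,0,0,-1,0,0,0,0,0,0,-1]'|grep -E $S; python3 st.py
```

```text
tool_pos: [0.5289, -0.027, 0.3333]
wrist_force: [0.3, -0.4, -2.7]
gripper_width: 0.0173
gripper_force: 60.3
tool_pos: [0.4463, -0.1705, 0.2417]
wrist_force: [0.8, 0.6, -2.7]
gripper_width: 0.0174
gripper_force: 60.3
t 11.2 tcp [ 0.4463 -0.1705  0.2417] grasp [ 0.4463 -0.1705  0.2607] yaw -0.2743589347923467 tilt -0.0010732703159958823 z [-0.0014 -0.0009 -1.    ]
along 0.08466429710215552 lat -0.3463484554201448 F [ 0.8092  0.6001 -2.6987] w 0.01743133416868566 gf 60.27286648750305 q [-0.6126  0.2459  1.4674 -0.0016  1.4288 -0.338 ]
```

```bash
S='pos|wrist'; python3 -m crank '[0.001,0,-0.01,0,0,0,-1,0.001,0,-0.018,0,0,0,-1,0.001,0,-0.02,0,0,0,-1,0,0,-0.02,0,0,0,-1,0,0,-0.02,0,0,0,-1,0,0,-0.018,0,0,0,-1,0,0,-0.012,0,0,0,-1,0,0,-0.006,0,0,0,-1,0,0,0,0,0,0,-1,0,0,0,0,0,0,-1]'|grep -E $S; for i in 1 2;do :; done; python3 -m crank '[0,0,-0.002,0,0,0,-1,0,0,-0.002,0,0,0,-1,0,0,0,0,0,0,-1]'|grep -E $S;python3 -m crank '[0,0,-0.001,0,0,0,-1,0,0,-0.001,0,0,0,-1,0,0,0,0,0,0,-1]'|grep -E $S; python3 st.py; python3 - <<'E'
from h import *
# cutter disc top/edge vs bat, scene depth
a,d=bot.grab_frame("scene");X=cloud("scene",d);p=X[(abs(X[...,0]-.4497)<.045)&(abs(X[...,1]+.171)<.045)&(X[...,2]>.02)&(X[...,2]<.06)]
print(len(p),p.min(0),p.max(0)); z=p[:,2];print(np.percentile(z,[2,25,50,75]),p[(z<.045)].mean(0))
E
```

```text
tool_pos: [0.4518, -0.1702, 0.1202]
wrist_force: [0.6, -0.5, -2.3]
tool_pos: [0.4517, -0.1704, 0.1155]
wrist_force: [0.0, 0.2, -2.4]
tool_pos: [0.4516, -0.1704, 0.1132]
wrist_force: [-0.3, -0.2, -3.3]
t 12.53 tcp [ 0.4516 -0.1704  0.1132] grasp [ 0.4516 -0.1704  0.1322] yaw -0.2730450570955244 tilt -0.00013251158313860845 z [-0.0001  0.0001 -1.    ]
along 0.08966253242772548 lat -0.34480904278479046 F [-0.2546 -0.2405 -3.3217] w 0.017192085140736807 gf 60.1827871799469 q [-0.6067  0.3944  1.6636 -0.      1.0837 -0.3337]
282 [ 0.42439867 -0.20131245  0.02016151] [ 0.48681263 -0.13610835  0.05968355]
[0.02094092 0.03226564 0.04406321 0.04690339] [ 0.46750813 -0.15821031  0.03440214]
```

```bash
S='pos|wrist'; python3 -m crank '[0,0,-0.0015,0,0,0,-1,0,0,-0.0015,0,0,0,-1,0,0,0,0,0,0,-1]'|grep -E $S;python3 -m crank '[0,0,-0.001,0,0,0,-1,0,0,0,0,0,0,-1]'|grep -E $S;python3 -m crank '[0,0,-0.0005,0,0,0,-1,0,0,0,0,0,0,-1]'|grep -E $S;python3 -m crank '[0,0,-0.0005,0,0,0,-1,0,0,0,0,0,0,-1]'|grep -E $S
```

```text
tool_pos: [0.4515, -0.1703, 0.11]
wrist_force: [-0.7, 0.1, -3.2]
tool_pos: [0.4516, -0.1704, 0.1092]
wrist_force: [0.2, 0.3, -2.7]
tool_pos: [0.4516, -0.1704, 0.1088]
wrist_force: [-0.2, -0.0, -3.3]
tool_pos: [0.4517, -0.1704, 0.1083]
wrist_force: [0.1, -0.9, -2.5]
```

```bash
S='pos|wrist';python3 -m crank '[0,0,-0.0005,0,0,0,-1,0,0,0,0,0,0,-1]'|grep -E $S;python3 -m crank '[0,0,-0.0005,0,0,0,-1,0,0,0,0,0,0,-1]'|grep -E $S; python3 -m crank '[0,0,-0.0005,0,0,0,-1,0,0,0,0,0,0,-1]'|grep -E $S
```

```text
tool_pos: [0.4518, -0.1705, 0.1083]
wrist_force: [-1.4, -0.1, 3.2]
tool_pos: [0.4519, -0.1706, 0.1083]
wrist_force: [-1.8, 0.3, 8.9]
tool_pos: [0.4519, -0.1706, 0.1083]
wrist_force: [-3.7, 0.7, 15.0]
```

The cutter touched down at TCP z 0.1083. I'll ease the load, open, and retreat upward.

```bash
S='pos|wrist|grip';python3 -m crank '[0,0,0.001,0,0,0,-1,0,0,0,0,0,0,-1,0,0,0,0,0,0,-1]'|grep -E $S;python3 -m crank '[0,0,0,0,0,0,-0.4,0,0,0,0,0,0,-0.2,0,0,0,0,0,0,0.1,0,0,0,0,0,0,0.1,0,0,0,0,0,0,0.1]'|grep -E $S; python3 -m crank '[0,0,0.005,0,0,0,0.1,0,0,0.01,0,0,0,0.1,0,0,0.015,0,0,0,0.1,0,0,0.02,0,0,0,0.1,0,0,0.03,0,0,0,0.1,0,0,0.03,0,0,0,0.1,0,0,0.03,0,0,0,0.1,0,0,0.01,0,0,0,0.1,0,0,0,0,0,0,0.1]'|grep -E $S
python3 - <<'E'
from h import *
np.set_printoptions(precision=4,suppress=True)
for n in("scene","top"):
    a,d=bot.grab_frame(n);X=cloud(n,d);m=(np.hypot(X[...,0]-.4497,X[...,1]+.171)<.07)
    for lo,hi in((.03,.05),(.1,.139),(.139,.16)):
        p=X[m&(X[...,2]>lo)&(X[...,2]<hi)]
        if len(p):print(n,lo,len(p),np.median(p,0),p.min(0),p.max(0))
    for k,uv0 in dict(jar=(432,182),rib=(315,171),pot=(191,210)).items():
        if n=="top":print(k,X[uv0[1],uv0[0]])
E
```

```text
tool_pos: [0.4518, -0.1706, 0.1083]
wrist_force: [-0.7, 0.7, 7.4]
gripper_width: 0.017
gripper_force: 61.7
tool_pos: [0.4516, -0.1704, 0.1077]
wrist_force: [0.1, 0.1, 1.0]
gripper_width: 0.0469
gripper_force: 0.0
tool_pos: [0.4523, -0.1708, 0.2608]
wrist_force: [0.0, 0.7, -0.4]
gripper_width: 0.0468
gripper_force: 0.0
scene 0.03 189 [ 0.4612 -0.1617  0.0408] [ 0.4235 -0.2028  0.03  ] [ 0.4861 -0.1365  0.05  ]
scene 0.1 113 [ 0.4592 -0.163   0.1177] [ 0.4455 -0.1862  0.1001] [ 0.4678 -0.1525  0.1388]
scene 0.139 31 [ 0.4567 -0.167   0.1432] [ 0.444  -0.1864  0.1396] [ 0.4644 -0.1554  0.1471]
top 0.03 100 [ 0.4607 -0.1549  0.0409] [ 0.4281 -0.1773  0.0336] [ 0.4827 -0.1387  0.0483]
top 0.1 5 [ 0.454  -0.157   0.1085] [ 0.4476 -0.1593  0.1021] [ 0.4606 -0.1559  0.1184]
jar [ 0.6771 -0.3862  0.0868]
rib [0.7372 0.0102 0.0078]
pot [0.5937 0.403  0.1624]
```

The cutter stands at about (0.455, -0.170), roughly 5 mm from the bat's middle. Its disc top is at 41 mm and its grip top at 143 mm, so it is upright. The bystanders have not moved.

```bash
python3 -c "
from bench import bot
print(bot.sign_off())"
```

```text
the job is handed in; nothing more can be done
None
```

The cutter came off the hook with little force, stands upright and released about 5 mm from the bat's middle by the camera depth, and the job is handed in at about 16 s of the 64 s allowed; the hand-in gave no verdict.

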